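# Shut the light-curing box, choose the middle time and start it

### The job

Start the curing of the tray blank in the light-curing box: push the open drawer gently and fully shut, press the middle one of the three small time keys on top of the box well down and let it up, then press the large start key in the same way and withdraw. Press lightly, with the fingers only and not on the other two time keys; grasp and lift nothing, do not touch the cast in the drawer, and leave the things around where they are.

Things in the scene. Friction and masses are not known exactly. Their poses are not given: they have to be found in the camera images.
- unit: White light-curing box, 250 deep (x), 250 wide (y), 125 mm high, fixed. Origin: centre of its underside; its x points from the front (drawer side) to the back, z up. The drawer slides along this x. Four white round keys stand 10 mm above its level top in a row along its y, 78 mm in front of its centre; a dark display lies between the time keys and the start key. A spare cast stands on the rear half.
- drawer (a joint): How far the drawer is open, m: 0 is fully shut (it meets a stop), at most 0.13. It starts 0.075 to 0.11 open. Sliding friction 2 N and a damper of 10 N per m/s: it stays where it is left. It is shut by pushing its front along the box's +x.
- drawer_front (a point): Middle of the width of the drawer's outer front face, 78 mm above the bench; moves with the drawer. The front is flat and white, 244 mm wide, from 16 to 104 mm above the bench; a grey lip 120 mm wide sticks out 13 mm from it, 22 to 30 mm above the bench. When shut, the face lies 137 mm in front of the box's centre, 12 mm proud of the box.
- key_medium (a joint): Travel of the middle one of the three small time keys, m: 0 up, 0.007 fully down; its contact closes at 0.004. Spring: 1.1 N to start it moving, 4.1 N at 0.004, 6.4 N fully down, then a hard stop, so press slowly and stop at about 5 N. It comes back up by itself.
- key_medium_top (a point): Centre of the top face of the middle time key, a white disc 16 mm across. In the box's frame (x, y) = (-78, 48) mm. Moves with the key.
- key_short (a joint): Travel of the outermost small time key (40 mm to the +y side of the middle one in the box's frame), same size and spring. Not to be pressed.
- key_long (a joint): Travel of the inner small time key (40 mm to the -y side of the middle one in the box's frame), same size and spring. Not to be pressed.
- start_key (a joint): Travel of the start key, m: 0 up, 0.007 fully down, same contact point and spring as the time keys.
- start_key_top (a point): Centre of the top face of the start key, a white disc 24 mm across, the largest key, alone at the other end of the row. In the box's frame (x, y) = (-78, -85) mm. Moves with the key.
- tray_cast: Loose stone jaw cast with a pale resin tray blank on it, 75 x 64 mm, 33 mm high, standing in the drawer on its floor 25 mm above the bench. Origin: centre of its underside, z axis up. It rides along with the drawer.
- spare_cast: Loose stone jaw cast with teeth, 64 x 64 mm, 32 mm high, standing on the rear half of the box's top. Origin: centre of its underside.
- resin_jar: Loose amber jar with white cap, 54 mm across, 60 mm high, standing on the bench near the drawer. Origin: centre of its underside.
- wax_spatula: Loose slender wax spatula, 170 mm long, 12 mm wide, 9 mm high, lying on the bench near the drawer along its own x axis. Origin: on the bench under its middle.
Mind the look-alikes: they are no part of the job. What is shaped like the tray_cast but orange or red is not meant.

How it is judged:
By the outcome, as a careful person would: the job done as asked, in the order asked, and still so for the second after the job is handed in, with the robot touching nothing.
It also fails if it takes over 56 s, if anything falls off the work surface, if the arm or the gripper's body presses on something with over 40 N, if the wrist force passes 120 N, or if a joint passes its speed limit or range.

### The arm

A 6-joint arm with a two-finger parallel gripper is mounted at the origin on the work surface. World frame = base frame: x ahead of the robot, y to its left, z up, the work surface at z = 0. Lengths are in m, angles in degrees, forces in N, time in s.
With the tool pointing down it reaches from about 0.3 to 0.775 m from the base axis. Payload 14.6 kg.
Tool frame: the origin (TCP) lies at the very end of the fingers, on their centre line; the grasp point (between the pads) lies 19 mm behind it; z points along the fingers, y is the line along which they close (so a half turn about z gives the same grasp; the last joint's range is limited). The gripper opens to 85 mm and grips with 20 to 120 N. Pads are 22 mm wide; open, the fingers measure 114 mm over their backs; the gripper's body (76 mm by 85 mm) begins 54 mm behind the grasp point. The pads swing forward as they close: fully open they stand 13 mm farther back than shut.
Start: joints at [-73.43, 17.183, 87.147, -0, 75.671, -3.816], TCP at [0.192, -0.516, 0.231] pointing down, gripper open.
Joint ranges: [-173.82, 173.82], [-45.26, 126.66], [13.44, 144.39], [-59.66, 239.66], [0, 175.72], [-146.38, 146.38]. Speed limits (degrees/s): [127.2, 127.2, 147.25, 180, 180, 180].

### API

Orientations are given as a 3x3 rotation matrix whose columns are the frame's x, y, z axes.
In Python, from cell import env gives the robot as it stands. The module is installed in compiled form; this text tells all that it offers.
- The arm moves only by the tool move_arm, never from a script. Its arguments are lists of equal length, an entry for each row: "xyz": the shift along the world's x, y, z in units of 1000 mm (1.0 is 1000 mm), a list of three; "roll": the turn about the world's z in units of 1.5 rad (1.0 is 1.5 rad). In form: {"xyz": [[tx, ty, tz], ...], "roll": [roll, ...]}. A call has 1 to 12 rows; each row is the pose to reach, as a shift and turn from the pose commanded when the call began; what a row does not reach only later rows make up. A row lasts 1/12 s, in which the tool goes at most 41.7 mm and 7.16 degrees, less where a joint would pass 70% of its speed; a pose out of reach is approached as far as the arm can. A call with a number of a shift or a turn outside -1 to 1 is refused whole. A call with a gripper value outside its range is refused whole. "grip" is the closure, from -1 (fully open) to 1 (shut), so that 0 is half open, set as the call begins (left out, the last holds). The fingers move at their own pace and stop on an object; "force" is the grip in N (left out, the last holds). Time passes only in rows, so rows that repeat a pose let the fingers close. It gives the time, the measured TCP pose, the force, the opening and the grip force at its end, in the units of the state.
- env.observe(): the state, without advancing time (a new reading comes with each control period).
- env.read_camera(name): name is "side" or "top" or "wrist"; returns the picture (480x640x3 uint8, red, green, blue); there is no depth.
- env.get_calibration(name): a dict with "fx", "fy", "cx", "cy" (pixels), "dist" ([k1, k2, p1, p2, k3] as OpenCV has them; the pictures are not rectified), "world_from_camera" (4x4, takes a point from camera to world coordinates). Camera axes: x right, y down, z forward; pixel columns grow to the right and rows downward; lengths in m; the calibration is good to about 2 mm. A picture is of the moment at which its call begins: read the wrist's pose just before it. get_calibration takes no time and is no camera call; for the wrist camera it gives the pose at the moment of the call.
- env.sign_off(): hands the job in; it is judged then, once.
Trained networks look in the newest picture that a camera, given by its name, has taken for a name from the list of things; names that differ only in an ending like _2 or _b are one class to them, and where a whole thing is asked for, a point or a joint stands for the part that bears it (a point fixed in the world has none). Each returns a list of dicts, best first, with "p" (0 to 1); they miss things now and then, are a little off and sometimes report something else, mostly with a low value. They report only what shows in the picture. A call takes as long as a camera call. They do not tell look-alikes from the thing itself.
- env.find_in(camera, query): "box" ([left, top, right, bottom] in pixels, round what is visible of it).
- env.cut_out(camera, query): "mask" (480x640 bool, what is visible of it) and "box" ([left, top, right, bottom] in pixels, round what is visible of it).
- env.tip_of(camera, query): "at" ([column, row] in pixels: a listed point, or the origin of a listed thing).
The state is a dict: "time_s": time; "joints": joint angles; "dq": joint speeds; "joint_torque": joint torques, N m; "eef_pos": TCP position; "eef_rot": TCP orientation; "contact_force": force on the tool from outside, world axes, zero at the start; "torque": the same for the moment, N m; "grip_width": finger opening in m; "gripper_force": force on a finger pad.
Only numpy, scipy, OpenCV 4.12 (cv2) and the standard library are available. Lean on these libraries where they do the work, as an engineer would, in place of code of your own. Each camera call takes 0.05 s, during which the arm holds its last target. There are 200 camera calls.

## Working session

There is one attempt and no reset: what is moved stays moved. The work goes in short steps, Python scripts to look and compute and a tool call to move; the robot and the scene stay as the last step left them, time stands still between calls to the robot, and variables do not carry over. Pictures are saved under pics/ and viewed, at most 10 in all, crops included, and the job is handed in when it is done.

Besides the shell and the picture viewer there is one more tool, called after "Call:" as name(argument=value, ...), one argument or row to a line, values as JSON. move_arm: Moves the arm, as the interface text tells. Shifts and turns lie within -1 to 1; 1 stands for 1000 mm of shift or 1.5 rad of turn. Its arguments: {"type":"object","properties":{"xyz":{"type":"array","items":{"type":"array","items":{"type":"number"}}},"roll":{"type":"array","items":{"type":"number"}},"grip":{"type":"number"},"force":{"type":"number"}},"required":["xyz","roll"]}

```bash
mkdir -p pics; cat > h.py <<'E'
import numpy as np, cv2
from cell import env
def ray(c,uv):
    k=env.get_calibration(c);K=np.array([[k['fx'],0,k['cx']],[0,k['fy'],k['cy']],[0,0,1]])
    p=cv2.undistortPoints(np.array([[uv]],float),K,np.array(k['dist'],float))[0,0]
    T=np.array(k['world_from_camera']);return T[:3,3],T[:3,:3]@np.array([p[0],p[1],1])
def atz(c,uv,z):
    o,d=ray(c,uv);return o+d*(z-o[2])/d[2]
def proj(c,P):
    k=env.get_calibration(c);K=np.array([[k['fx'],0,k['cx']],[0,k['fy'],k['cy']],[0,0,1]])
    T=np.linalg.inv(np.array(k['world_from_camera']))
    return cv2.projectPoints(np.atleast_2d(P).astype(float),cv2.Rodrigues(T[:3,:3])[0],T[:3,3],K,np.array(k['dist'],float))[0][:,0]
def snap(c,n):
    im=env.read_camera(c);cv2.imwrite(f'pics/{n}.png',im[:,:,::-1]);return im
E
python3 - <<'E'
from h import *
np.set_printoptions(precision=4,suppress=True)
a=snap('top','t0');b=snap('side','s0')
for c in('top','side'):
  for q,z in(('key_medium_top',.135),('start_key_top',.135),('drawer_front',.078),('unit',0),('tray_cast',.025),('resin_jar',0),('wax_spatula',0),('spare_cast',.125)):
    for r in env.tip_of(c,q)[:3]: print(c,q,round(r['p'],2),np.round(r['at'],1),atz(c,r['at'],z))
print(env.observe())
E
```

```text
top key_medium_top 0.47 [318. 227.] [ 0.5945 -0.0049  0.135 ]
top start_key_top 0.6 [387.4 231.6] [ 0.5858 -0.1423  0.135 ]
top drawer_front 0.9 [338.  305.8] [ 0.4438 -0.0459  0.078 ]
top drawer_front 0.49 [441.6 306.8] [ 0.4426 -0.2558  0.078 ]
top unit 0.58 [343.  203.9] [ 0.6764 -0.0591  0.    ]
top unit 0.24 [441.  309.5] [ 0.4432 -0.2695  0.    ]
top tray_cast 0.98 [329.2 352.4] [ 0.3515 -0.0289  0.025 ]
top tray_cast 0.96 [385.8 345.1] [ 0.3669 -0.1469  0.025 ]
top tray_cast 0.86 [337.7 266. ] [ 0.5331 -0.0466  0.025 ]
top resin_jar 0.6 [442.  306.4] [ 0.4499 -0.2719  0.    ]
top wax_spatula 0.64 [247.  277.6] [0.5103 0.1499 0.    ]
top wax_spatula 0.22 [439.4 309.7] [ 0.4428 -0.266   0.    ]
top spare_cast 0.8 [341.6 154.1] [ 0.7499 -0.0523  0.125 ]
side key_medium_top 0.6 [328.1 215.3] [0.6025 0.0014 0.135 ]
side start_key_top 0.48 [356.5 282.2] [ 0.5855 -0.1399  0.135 ]
side unit 0.59 [297.  452.3] [ 0.4521 -0.2692  0.    ]
side tray_cast 0.83 [299.8 303.4] [ 0.5345 -0.0543  0.025 ]
side tray_cast 0.75 [208.7 398.8] [ 0.3654 -0.1688  0.025 ]
side tray_cast 0.65 [179.5 331.9] [ 0.3517 -0.0431  0.025 ]
side resin_jar 0.61 [298.6 454.4] [ 0.453  -0.2726  0.    ]
side wax_spatula 0.67 [248.  235.9] [0.5099 0.152  0.    ]
side spare_cast 0.97 [425.9 218.8] [ 0.7413 -0.0491  0.125 ]
{'time_s': 0.9, 'joints': array([-73.4287,  17.1815,  87.1479,   0.0006,  75.6706,  -3.8179]), 'dq': array([-0.0726,  0.0416,  0.0325,  0.0289,  0.0429,  0.0285]), 'joint_torque': array([  0.0004, -54.3349, -36.1978,   0.    ,   0.0006,   0.    ]), 'eef_pos': array([ 0.1916, -0.5155,  0.2313]), 'eef_rot': array([[ 0.9373,  0.3484,  0.    ],
       [ 0.3484, -0.9373,  0.    ],
       [ 0.    ,  0.    , -1.    ]]), 'contact_force': array([ 0.0501, -0.7859, -0.3173]), 'torque': array([ 0.017 , -0.0015,  0.0168]), 'gripper_force': 0.0, 'grip_width': 0.08548504333310665}
```

View pics/t0.png

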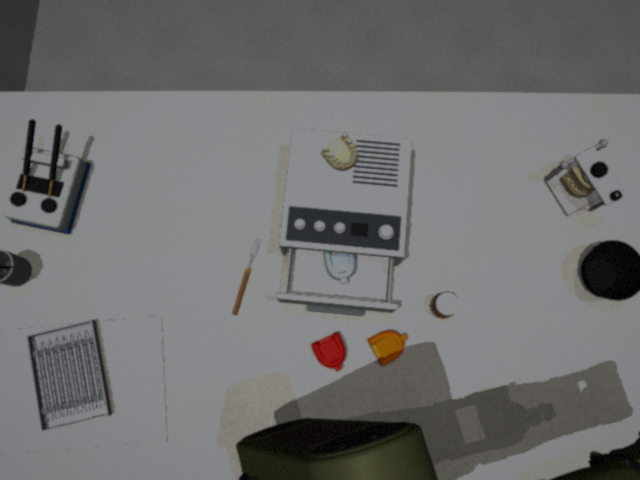

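View pics/s0.png

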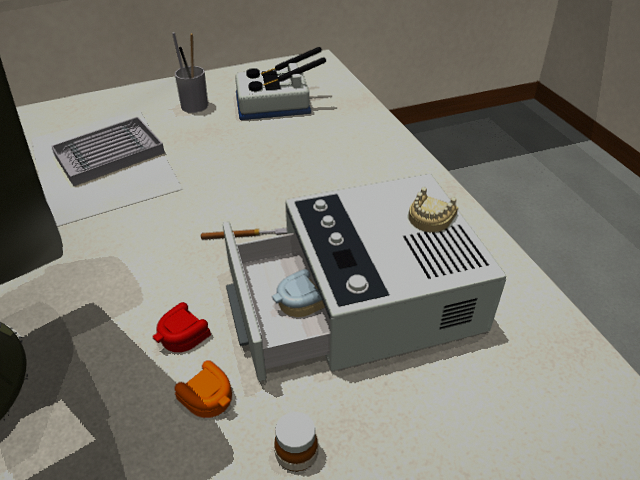

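The top view shows the box with its key row: time keys at about (300,224), (320,226) and (340,228), and the start key at (386,232). The drawer front is near row 303 and the tray blank near (340,265). Red and orange look-alikes at (329,352) and (387,346) stand in front of the drawer, the jar is at (444,304) and the spatula at (247,277). The side view agrees.

Candidates in the top view for the middle time key are (300,224), (320,226) and (340,228). By the description it is (320,226), the middle one of the three. The start key is the larger disc at (386,232).

```bash
python3 - <<'E'
from h import *
np.set_printoptions(precision=4,suppress=True)
a=cv2.imread('pics/t0.png');b=cv2.imread('pics/s0.png')
def cents(im,c,pts,r):
  out=[]
  g=cv2.cvtColor(im,cv2.COLOR_BGR2GRAY)
  for u,v in pts:
    p=g[v-r:v+r+1,u-r:u+r+1]; t,m=cv2.threshold(p,0,255,cv2.THRESH_OTSU)
    n,l,s,ce=cv2.connectedComponentsWithStats(m); i=l[r,r]
    q=ce[i]+[u-r,v-r]; out.append(atz(c,q,.134)); print(c,q,s[i,4],out[-1])
  return np.array(out)
P=cents(a,'top',[(300,224),(320,226),(340,228),(386,232)],10)
S=cents(b,'side',[(320,205),(328,221),(336,238),(357,283)],11)
for X in(P,S):
  d=X[0]-X[3]; print('yaw',np.degrees(np.arctan2(-d[0],d[1])),'len',np.linalg.norm(d))
crop=np.hstack([cv2.resize(a[190:320,270:420],(400,347),interpolation=2),cv2.resize(b[180:310,270:420],(400,347),interpolation=2)])
cv2.imwrite('pics/c0.png',crop)
# drawer top edge corners (z .104)
for uv in((278,298),(398,307)): print(atz('top',uv,.104))
E
```

```text
top [299.2717 223.5543] 92 [0.6016 0.0323 0.134 ]
top [319.125  225.3333] 96 [ 0.5981 -0.0071  0.134 ]
top [339.2347 227.1224] 98 [ 0.5947 -0.047   0.134 ]
top [385.6279 231.5   ] 172 [ 0.5862 -0.1389  0.134 ]
side [319.8614 204.6634] 101 [0.6008 0.0307 0.134 ]
side [327.4561 220.9386] 114 [ 0.5972 -0.0093  0.134 ]
side [335.6555 237.9076] 119 [ 0.594  -0.0484  0.134 ]
side [356.717  282.9094] 265 [ 0.5857 -0.1404  0.134 ]
yaw -5.114038835762738 len 0.17194169317547245
yaw -5.043786017561505 len 0.1717694059177274
[0.4565 0.0739 0.104 ]
[ 0.4398 -0.1642  0.104 ]
```

View pics/c0.png

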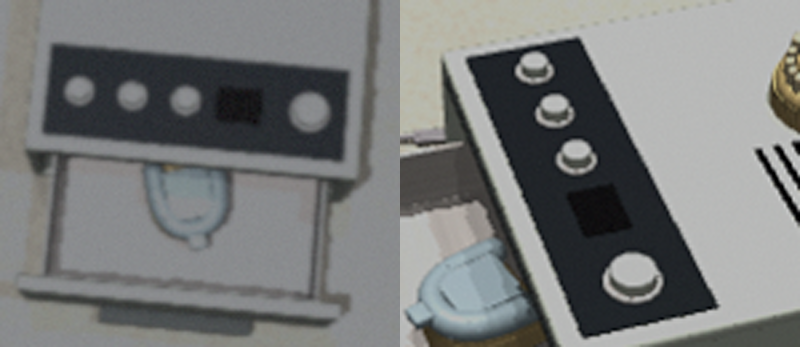

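Both cameras agree: the middle key is at about (0.598,-0.008), the start key at (0.586,-0.140) and the box yaw is -5.1°. The crop confirms the choice. I'll approach the drawer front with the fingers shut.

Call:
move_arm(
  xyz=[
    [0.017, 0.04, 0],
    [0.034, 0.079, 0],
    [0.051, 0.119, 0],
    [0.068, 0.159, 0],
    [0.085, 0.198, 0],
    [0.102, 0.238, 0],
    [0.119, 0.278, 0],
    [0.136, 0.317, 0],
    [0.153, 0.357, 0],
    [0.17, 0.397, 0],
    [0.187, 0.436, 0],
    [0.205, 0.476, 0],
  ],
  roll=[0.06, 0.125, 0.19, 0.25, 0.315, 0.375, 0.44, 0.5, 0.565, 0.625, 0.69, 0.75],
  grip=1,
  force=20,
)

```text
time_s: 1.9
eef_pos: [0.3894, -0.0541, 0.2317]
eef_rot: [[0.085, 0.996, 0.001], [0.996, -0.085, -0.0], [-0.0, 0.001, -1.0]]
contact_force: [0.4, -0.7, 0.5]
grip_width: -0.0002
gripper_force: 0.0
```

Call:
move_arm(
  xyz=[
    [0, 0, 0],
    [0, 0, -0.035],
    [0, 0, -0.07],
    [0, 0, -0.105],
    [0, 0, -0.135],
    [0, 0, -0.15],
    [0, 0, -0.15],
    [0, 0, -0.15],
  ],
  roll=[0, 0, 0, 0, 0, 0, 0, 0],
)

```text
time_s: 2.57
eef_pos: [0.3891, -0.0563, 0.0814]
eef_rot: [[0.09, 0.996, -0.001], [0.996, -0.09, 0.0], [0.0, -0.001, -1.0]]
contact_force: [-0.3, 0.3, 0.1]
grip_width: -0.0
gripper_force: 0.0
```

```bash
python3 - <<'E'
from h import *
a=snap('top','t1');b=snap('side','s1')
cv2.imwrite('pics/c1.png',np.hstack([cv2.resize(a[190:400,230:470],(400,350)),cv2.resize(b[150:420,150:450],(400,360))[:350]])[:,:,::-1])
print(env.observe()['eef_pos'],env.observe()['contact_force'])
E
```

```text
[ 0.38990509 -0.05644489  0.08254817] [ 0.2326568  -0.19247245  0.10173581]
```

View pics/c1.png

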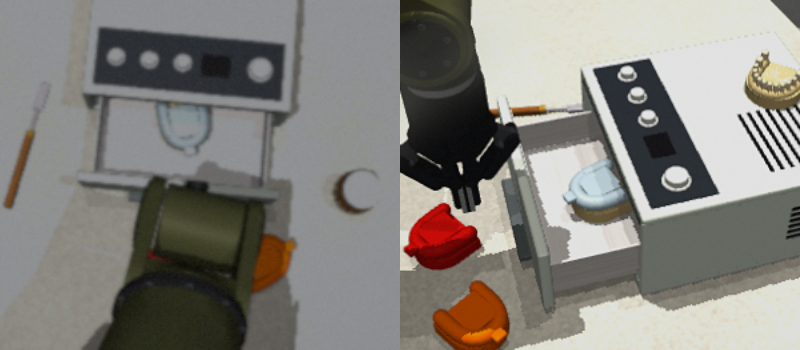

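The knuckles stick out along the closing line toward the drawer front, so I'll lift a little and turn the gripper 90° so that its slim side faces the drawer.

Call:
move_arm(
  xyz=[
    [0, 0.005, 0.03],
    [0, 0.015, 0.05],
    [0, 0.015, 0.05],
    [0, 0.015, 0.05],
    [0, 0.015, 0.05],
    [0, 0.015, 0.05],
    [0, 0.015, 0.05],
    [0, 0.015, 0.05],
    [0, 0.015, 0.05],
    [0, 0.015, 0.05],
  ],
  roll=[0, 0, -0.08, -0.16, -0.24, -0.32, -0.4, -0.48, -0.52, -0.52],
)

```text
time_s: 3.5
eef_pos: [0.3897, -0.0414, 0.1327]
eef_rot: [[0.766, 0.643, 0.003], [0.643, -0.766, -0.001], [0.002, 0.002, -1.0]]
contact_force: [-0.4, 0.0, 0.2]
grip_width: -0.0002
gripper_force: 0.0
```

Call:
move_arm(
  xyz=[
    [0, 0, 0],
    [0, 0, 0],
    [0, 0, 0],
    [0, 0, 0],
    [0, 0, 0],
    [0, 0, 0],
    [0, 0, 0],
    [0, 0, -0.025],
    [0, 0, -0.05],
    [0, 0, -0.05],
    [0, 0, -0.05],
  ],
  roll=[-0.08, -0.16, -0.24, -0.32, -0.4, -0.48, -0.52, -0.52, -0.52, -0.52, -0.52],
)

```text
time_s: 4.42
eef_pos: [0.3891, -0.0412, 0.0818]
eef_rot: [[0.997, -0.077, -0.001], [-0.077, -0.997, 0.0], [-0.001, -0.0, -1.0]]
contact_force: [-0.5, -0.6, 0.2]
grip_width: -0.0001
gripper_force: 0.0
```

Call:
move_arm(
  xyz=[
    [0.012, -0.001, 0],
    [0.024, -0.002, 0],
    [0.034, -0.003, 0],
    [0.038, -0.003, 0],
    [0.042, -0.004, 0],
    [0.046, -0.004, 0],
    [0.05, -0.004, 0],
    [0.055, -0.005, 0],
    [0.06, -0.005, 0],
    [0.065, -0.006, 0],
    [0.07, -0.006, 0],
    [0.075, -0.007, 0],
  ],
  roll=[0, 0, 0, 0, 0, 0, 0, 0, 0, 0, 0, 0],
)

```text
time_s: 5.42
eef_pos: [0.4645, -0.0481, 0.0812]
eef_rot: [[0.997, -0.079, -0.0], [-0.079, -0.997, 0.0], [-0.0, -0.0, -1.0]]
contact_force: [-2.1, 2.2, -0.2]
grip_width: -0.0001
gripper_force: 1.3
```

Call:
move_arm(
  xyz=[
    [0.005, 0, 0],
    [0.01, -0.001, 0],
    [0.015, -0.001, 0],
    [0.02, -0.002, 0],
    [0.025, -0.002, 0],
    [0.03, -0.003, 0],
    [0.035, -0.003, 0],
    [0.039, -0.003, 0],
    [0.043, -0.004, 0],
    [0.046, -0.004, 0],
    [0.049, -0.004, 0],
    [0.051, -0.005, 0],
  ],
  roll=[0, 0, 0, 0, 0, 0, 0, 0, 0, 0, 0, 0],
)

```text
time_s: 6.42
eef_pos: [0.5155, -0.0531, 0.0813]
eef_rot: [[0.997, -0.079, 0.0], [-0.079, -0.997, 0.0], [0.0, -0.0, -1.0]]
contact_force: [-1.3, 2.5, 0.2]
grip_width: -0.0001
gripper_force: 1.1
```

Pushing smoothly. The last millimetres go slowly, up to the stop.

Call:
move_arm(
  xyz=[
    [0.001, 0, 0],
    [0.002, 0, 0],
    [0.003, 0, 0],
    [0.004, 0, 0],
    [0.005, 0, 0],
    [0.006, 0, 0],
  ],
  roll=[0, 0, 0, 0, 0, 0],
)

```text
time_s: 6.92
eef_pos: [0.5212, -0.0533, 0.0813]
eef_rot: [[0.997, -0.079, 0.0], [-0.079, -0.997, -0.0], [0.0, 0.0, -1.0]]
contact_force: [-1.6, -2.1, 0.5]
grip_width: -0.0001
gripper_force: 1.1
```

Call:
move_arm(
  xyz=[
    [0.0005, 0, 0],
    [0.001, 0, 0],
    [0.0015, 0, 0],
    [0.002, 0, 0],
  ],
  roll=[0, 0, 0, 0],
)

```text
time_s: 7.25
eef_pos: [0.5232, -0.0533, 0.0813]
eef_rot: [[0.997, -0.079, 0.0], [-0.079, -0.997, 0.0], [0.0, -0.0, -1.0]]
contact_force: [-2.0, -1.9, 0.7]
grip_width: 0.0001
gripper_force: 1.0
```

```bash
python3 -c "
from h import *
o=env.observe();print(o['eef_pos'],o['contact_force'])"
```

```text
[ 0.52320347 -0.05325251  0.08129919] [-1.98316468 -1.92756417  0.70808651]
```

Call:
move_arm(
  xyz=[
    [0.0005, 0, 0],
    [0.001, 0, 0],
    [0.0015, 0, 0],
    [0.002, 0, 0],
  ],
  roll=[0, 0, 0, 0],
)

```text
time_s: 7.58
eef_pos: [0.5248, -0.0533, 0.0813]
eef_rot: [[0.997, -0.079, -0.001], [-0.079, -0.997, 0.0], [-0.001, 0.0, -1.0]]
contact_force: [-10.3, -1.0, 6.9]
grip_width: 0.0002
gripper_force: 4.9
```

The drawer has met its stop at 10 N. Backing off, then lifting and moving above the middle key.

Call:
move_arm(
  xyz=[
    [-0.01, 0.001, 0],
    [-0.03, 0.003, 0],
    [-0.03, 0.003, 0.03],
    [-0.03, 0.003, 0.065],
    [-0.03, 0.003, 0.09],
    [0, 0.01, 0.09],
    [0.03, 0.025, 0.09],
    [0.055, 0.038, 0.09],
    [0.0725, 0.045, 0.09],
    [0.0725, 0.045, 0.09],
    [0.0725, 0.045, 0.09],
  ],
  roll=[0, 0, 0, 0, 0, 0, 0, 0, 0, 0, 0],
)

```text
time_s: 8.5
eef_pos: [0.5979, -0.0077, 0.1707]
eef_rot: [[0.997, -0.078, -0.0], [-0.078, -0.997, 0.0], [-0.0, -0.0, -1.0]]
contact_force: [0.2, -0.5, -0.6]
grip_width: 0.0002
gripper_force: 0.0
```

```bash
python3 - <<'E'
from h import *
a=snap('top','t2');b=snap('side','s2')
cv2.imwrite('pics/c2.png',np.hstack([cv2.resize(a[110:330,250:470],(400,400)),cv2.resize(b[130:400,200:470],(400,400))])[:,:,::-1])
print(env.observe()['eef_pos'],env.observe()['contact_force'])
for r in env.tip_of('side','drawer_front')[:2]: print(r, atz('side',r['at'],.078))
E
```

```text
[ 0.59717815 -0.00839372  0.17118602] [-0.09081086 -0.08510594 -0.59243375]
{'at': [297.3, 273.1], 'p': 0.63} [ 0.53656202 -0.04194446  0.078     ]
```

View pics/c2.png

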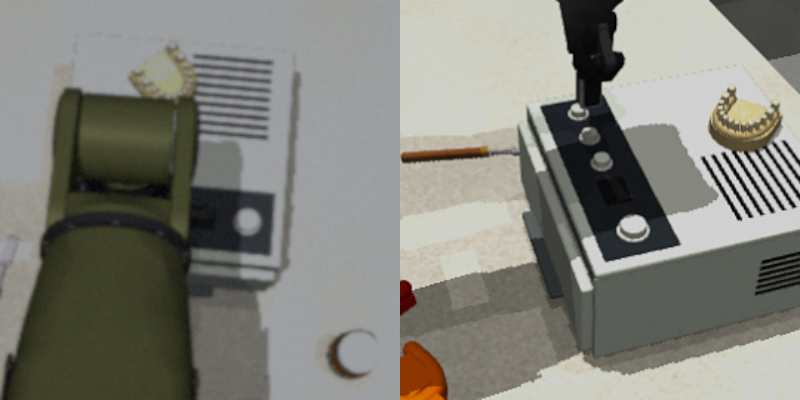

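The picture shows the drawer shut, about 12 mm proud as stated. The fingers hang over the middle key at about (589,135) in the right half, allowing for parallax. Descending.

Call:
move_arm(
  xyz=[
    [0, 0, -0.012],
    [0, 0, -0.024],
    [0, 0, -0.03],
    [0, 0, -0.032],
    [0, 0, -0.033],
    [0, 0, -0.034],
    [0, 0, -0.035],
    [0, 0, -0.036],
    [0, 0, -0.037],
  ],
  roll=[0, 0, 0, 0, 0, 0, 0, 0, 0],
)

```text
time_s: 9.4
eef_pos: [0.5978, -0.0082, 0.1345]
eef_rot: [[0.997, -0.079, 0.001], [-0.079, -0.997, -0.0], [0.001, 0.0, -1.0]]
contact_force: [-0.3, 0.1, 1.3]
grip_width: -0.0
gripper_force: 0.7
```

```bash
python3 - <<'E'
from h import *
b=snap('side','s3')
cv2.imwrite('pics/c3.png',cv2.resize(b[170:310,270:410],(600,600),interpolation=2)[:,:,::-1])
o=env.observe();print(o['eef_pos'],o['contact_force'])
E
```

```text
[ 0.59778446 -0.00824223  0.13437366] [0.9679804  0.31218927 1.56740413]
```

View pics/c3.png

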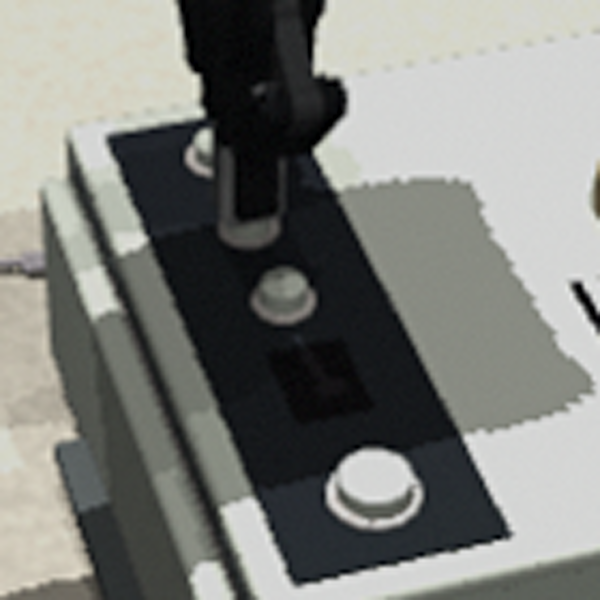

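The fingertips at about (250,225) rest on the middle key. The keys at (205,155) and (285,295) are free. Pressing slowly to about 5 N.

Call:
move_arm(
  xyz=[
    [0, 0, -0.0005],
    [0, 0, -0.001],
    [0, 0, -0.0015],
    [0, 0, -0.002],
    [0, 0, -0.0025],
    [0, 0, -0.003],
    [0, 0, -0.0035],
    [0, 0, -0.0035],
  ],
  roll=[0, 0, 0, 0, 0, 0, 0, 0],
)

```text
time_s: 10.12
eef_pos: [0.5978, -0.0082, 0.1309]
eef_rot: [[0.997, -0.079, 0.0], [-0.079, -0.997, -0.0], [0.0, -0.0, -1.0]]
contact_force: [2.0, -0.2, 4.8]
grip_width: -0.0
gripper_force: 2.1
```

Call:
move_arm(
  xyz=[
    [0, 0, -0.0005],
    [0, 0, -0.001],
    [0, 0, -0.001],
    [0, 0, -0.001],
  ],
  roll=[0, 0, 0, 0],
)

```text
time_s: 10.45
eef_pos: [0.5978, -0.0083, 0.1299]
eef_rot: [[0.997, -0.079, 0.0], [-0.079, -0.997, -0.0], [0.0, 0.0, -1.0]]
contact_force: [1.4, -0.2, 5.4]
grip_width: 0.0001
gripper_force: 2.5
```

Well past the contact point. Releasing and moving to the start key.

Call:
move_arm(
  xyz=[
    [0, 0, 0.003],
    [0, 0, 0.007],
    [0, 0, 0.015],
    [0, 0, 0.035],
    [-0.003, -0.035, 0.035],
    [-0.006, -0.07, 0.035],
    [-0.009, -0.105, 0.035],
    [-0.012, -0.132, 0.035],
    [-0.012, -0.132, 0.035],
    [-0.012, -0.132, 0.025],
    [-0.012, -0.132, 0.015],
    [-0.012, -0.132, 0.009],
  ],
  roll=[0, 0, 0, 0, 0, 0, 0, 0, 0, 0, 0, 0],
)

```text
time_s: 11.45
eef_pos: [0.5851, -0.1391, 0.1369]
eef_rot: [[0.997, -0.078, -0.002], [-0.078, -0.997, 0.001], [-0.002, -0.001, -1.0]]
contact_force: [0.0, -0.2, -0.0]
grip_width: -0.0001
gripper_force: 0.0
```

Call:
move_arm(
  xyz=[
    [0, 0, -0.001],
    [0, 0, -0.002],
    [0, 0, -0.003],
    [0, 0, -0.004],
    [0, 0, -0.0045],
    [0, 0, -0.005],
    [0, 0, -0.0055],
    [0, 0, -0.006],
    [0, 0, -0.0065],
    [0, 0, -0.007],
    [0, 0, -0.007],
  ],
  roll=[0, 0, 0, 0, 0, 0, 0, 0, 0, 0, 0],
)

```text
time_s: 12.37
eef_pos: [0.5858, -0.1402, 0.1319]
eef_rot: [[0.997, -0.079, 0.001], [-0.079, -0.997, 0.0], [0.001, -0.0, -1.0]]
contact_force: [1.2, 3.5, 3.0]
grip_width: 0.0003
gripper_force: 1.7
```

```bash
python3 - <<'E'
from h import *
b=snap('side','s4')
cv2.imwrite('pics/c4.png',cv2.resize(b[170:310,270:410],(600,600),interpolation=2)[:,:,::-1])
o=env.observe();print(o['eef_pos'],o['contact_force'])
E
```

```text
[ 0.58582642 -0.14017037  0.13195235] [1.18592983 3.19261929 3.97103971]
```

View pics/c4.png

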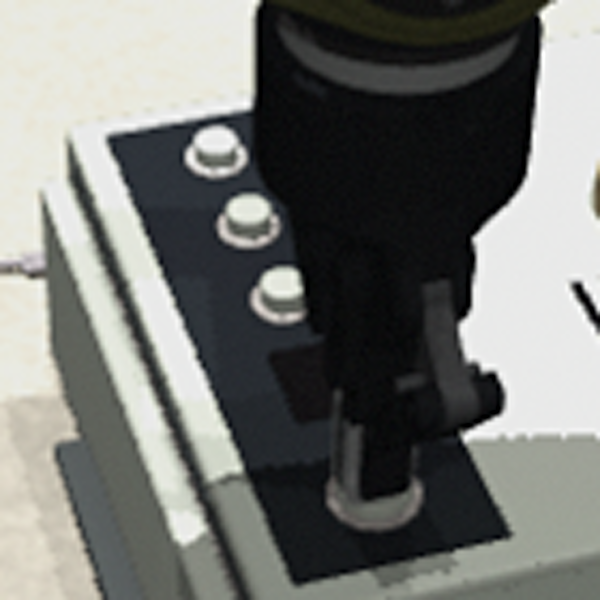

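The fingers at about (375,490) are centred on the start key, and all three time keys are up. Pressing on to z 0.130, as for the first key.

Call:
move_arm(
  xyz=[
    [0, 0, -0.0005],
    [0, 0, -0.001],
    [0, 0, -0.0015],
    [0, 0, -0.002],
    [0, 0, -0.002],
    [0, 0, -0.002],
  ],
  roll=[0, 0, 0, 0, 0, 0],
)

```text
time_s: 12.92
eef_pos: [0.5858, -0.1402, 0.1299]
eef_rot: [[0.997, -0.079, 0.0], [-0.079, -0.997, 0.0], [0.0, -0.0, -1.0]]
contact_force: [2.7, 2.4, 4.4]
grip_width: 0.0001
gripper_force: 2.5
```

Call:
move_arm(
  xyz=[
    [0, 0, 0.003],
    [0, 0, 0.007],
    [0, 0, 0.015],
    [0, 0, 0.035],
    [0, 0, 0.065],
    [0, 0, 0.1],
    [-0.03, 0, 0.11],
    [-0.06, 0, 0.12],
    [-0.09, 0, 0.12],
    [-0.12, 0, 0.12],
    [-0.12, 0, 0.12],
    [-0.12, 0, 0.12],
  ],
  roll=[0, 0, 0, 0, 0, 0, 0, 0, 0, 0, 0, 0],
)

```text
time_s: 13.92
eef_pos: [0.4648, -0.1405, 0.2507]
eef_rot: [[0.997, -0.08, 0.001], [-0.08, -0.997, -0.001], [0.001, 0.001, -1.0]]
contact_force: [-0.1, -0.4, 0.0]
grip_width: 0.0002
gripper_force: 0.0
```

```bash
python3 - <<'E'
from h import *
b=snap('side','s5')
o=env.observe();print(o['eef_pos'],o['contact_force'])
E
```

```text
[ 0.4656549  -0.14050293  0.25047112] [ 0.82850253 -0.40898253  0.82052838]
```

View pics/s5.png

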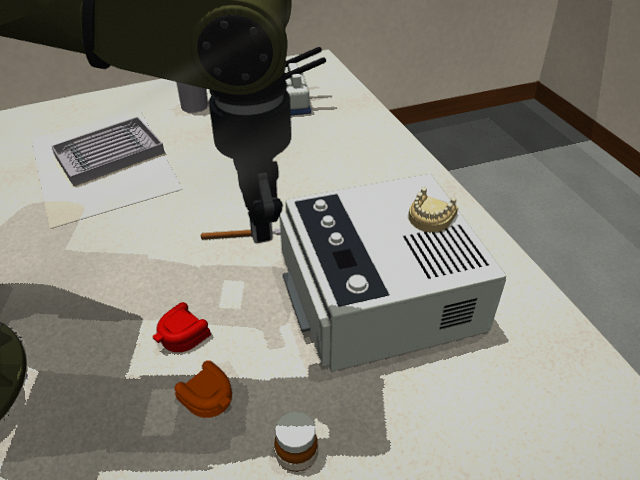

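The drawer is shut, all the keys at (320,205) to (357,283) are up, the things around are where they were, and the arm is clear.

```bash
python3 -c "
from cell import env
print(env.sign_off())"
```

```text
the job is handed in; nothing more can be done
None
```

The job is handed in at about 14 s: I pushed the drawer shut to its stop, pressed and released the middle time key and then the start key (each about 5 mm down, peak force about 5 N), and withdrew the arm; the last picture shows nothing else moved.

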